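# Lay out the pizza line between the dough ring and the timer

## Robot

A 6-joint arm with a two-finger parallel gripper is mounted at the origin on a cart in front of the work surface, level with it; the furniture and walls round the work are solid. World frame = base frame: x ahead of the robot, y to its left, z up, the work surface at z = 0. Lengths are in m, angles in rad, forces in N, time in s.
With the tool pointing down it reaches from about 0.325 to 0.775 m from the base axis. Payload 5.5 kg.
Tool frame: the origin (TCP) lies midway between the tips of the shut fingers; the grasp point (between the pads) lies 19 mm behind it; z points along the fingers, y is the line along which they close (so a half turn about z gives the same grasp; the last joint's range is limited). The gripper opens to 88 mm and grips with 3 to 60 N. Pads are 20 mm wide; open, the fingers measure 115 mm over their backs; the gripper's body (75 mm by 178 mm) begins 61 mm behind the grasp point.
Start: joints at [-1.245, 0.091, 1.231, -0, 1.82, -0.057], TCP at [0.224, -0.557, 0.223] pointing down, gripper open.
Joint ranges: [-2.87, 2.87], [-0.86, 2.18], [0.17, 2.46], [-1.51, 4.65], [0.06, 2.69], [-2.65, 2.65]. Speed limits (rad/s): [2.57, 2.57, 3.01, 3.14, 3.14, 3.14].

## Interface

Orientations are given as a unit quaternion [x, y, z, w].
In Python, from bench import ctrl gives the robot as it stands. The module is installed in compiled form; this text tells all that it offers.
- The arm moves only by the shell command python3 -m jog 'ROWS' [FORCE]. ROWS is JSON, a list that holds one entry, the list of rows, each a list of 7 numbers: the shift along the tool's x, y, z in m, then the turn, a rotation vector about the tool's x, y, z in rad, then the finger opening in m, from 0 to 0.0878. A call has 1 to 5 rows; each row is the pose to reach, as a shift and turn from the pose commanded when the call began, along the tool's axes at that moment; what a row does not reach only later rows make up. A row lasts 1/8 s, in which the tool goes at most 62.5 mm and 10.7 degrees, less where a joint would pass 70% of its speed; a pose out of reach is approached as far as the arm can. A call with a gripper value outside its range is refused whole. The fingers move at their own pace and stop on an object; FORCE is the grip in N (left out, the last holds). Time passes only in rows, so rows that repeat a pose let the fingers close. It gives the time, the measured TCP pose, the force, the opening and the grip force at its end, in the units of the state.
- ctrl.sense(): the state, without advancing time (a new reading comes with each control period).
- ctrl.read_camera(name): name is "scene" or "side" or "wrist"; returns the picture (480x640x3 uint8, red, green, blue); there is no depth.
- ctrl.camera_model(name): a dict with "K" (3x3 intrinsics, pixels), "rvec" (rotation vector, rad) and "tvec" (3), from world to camera coordinates, as OpenCV has them. Camera axes: x right, y down, z forward; pixel columns grow to the right and rows downward; lengths in m; the calibration is good to about 2 mm. A picture is of the moment at which its call begins: read the wrist's pose just before it. camera_model takes no time and is no camera call; for the wrist camera it gives the pose at the moment of the call.
- ctrl.job_done(): hands the job in; it is judged then, once.
The state is a dict: "time": time; "q": joint angles; "joint_vel": joint speeds; "joint_efforts": joint torques, N m; "ee_pos": TCP position; "ee_rot": TCP orientation; "contact_force": force on the tool from outside, world axes, zero at the start; "wrist_torque": the same for the moment, N m; "grip_width": finger opening in m; "grasp_force": force on a finger pad.
Only numpy, scipy, OpenCV 4.12 (cv2) and the standard library are available. Lean on these libraries where they do the work, as an engineer would, in place of code of your own. Each camera call takes 0.05 s, during which the arm holds its last target. There are 200 camera calls.

## Task

Lay out the pizza line on the three round cork mats that lie in a row between the dough ring and the kitchen timer: stand the squeeze bottle on the mat next to the dough ring, the food tin on the middle mat with the lidded tub on top of it, and the glass shaker on the mat next to the timer. Set each one upright and well centred on its mat (the tub well centred on the tin), tip nothing over on the way, and leave the ring and the timer where they are.

Things in the scene. Friction and masses are not known exactly. Their poses are not given: they have to be found in the camera images.
- bottle: Squeeze bottle, round, the only tall thing with a pointed nozzle; 186 mm tall. Origin at the centre of its underside, z up along it. Body 60 mm across up to 138 mm height, screw cap 49 mm across from 138 to 154 mm, then a nozzle 22 mm across tapering to the tip at 186 mm. From above, grip it round the cap, about 145 mm above its underside. About 0.3 kg. To be moved.
- tin: Round food tin with a paper label and flat metal top; 57 mm across, 72 mm tall. Origin at the centre of its underside. About 0.18 kg. To be moved.
- tub: Low round plastic tub with a white snap lid; 56 mm tall, body about 65 mm across, lid rim 68 mm across in the top 5 mm. Origin at the centre of its underside. About 0.14 kg. To be moved; goes on top of the tin.
- shaker: Glass shaker with a perforated cap, slim and round: 43 mm across up to 62 mm height, cap 40 mm across, 86 mm tall. Origin at the centre of its underside. About 0.13 kg. To be moved.
- mat_left: Fixed round cork mat, 84 mm across, 6 mm thick, flat on the table. Origin at the centre of its underside (its top is 6 mm above). The mat at the left end (+y) of the row; its centre is about 105 mm from that of the middle mat.
- mat_mid: Fixed round cork mat, 84 mm across, 6 mm thick, flat on the table. Origin at the centre of its underside (its top is 6 mm above). The middle mat. Its y axis runs along the row, to the left.
- mat_right: Fixed round cork mat, 84 mm across, 6 mm thick, flat on the table. Origin at the centre of its underside (its top is 6 mm above). The mat at the right end (-y) of the row; its centre is about 105 mm from that of the middle mat.
- dough_ring: Plain round steel dough cutter ring, 66 mm across, 40 mm tall, loose on the table about 100 mm beyond the left mat or beyond the right mat (it varies). Origin at the centre of its underside. Stays where it is.
- timer: Round twist kitchen timer, 62 mm across, 40 mm tall with a bar grip on its dial, loose on the table beyond the other end of the row. Origin at the centre of its underside. Stays where it is.
Things that resemble listed ones, but are neither listed nor needed, are in the scene too. What is shaped like the mat_mid but orange or purple is not meant.

How it is judged:
At the end, for the whole second after the job is handed in: Bottle on the mat by the dough ring, tin on the middle mat, shaker on the mat by the timer, each within 15 mm of the mat's centre; tub on the tin within 12 mm of its axis; all upright within 0.12 rad, released, at rest; ring and timer within 20 mm of where they stood (((horizontal distance between dough_ring and mat_left below 0.16 m and horizontal distance between bottle and mat_left below 0.015 m and height (world z) of bottle between 0.002 and 0.012 m and horizontal distance between shaker and mat_right below 0.015 m and height (world z) of shaker between 0.002 and 0.012 m) or (horizontal distance between dough_ring and mat_right below 0.16 m and horizontal distance between bottle and mat_right below 0.015 m and height (world z) of bottle between 0.002 and 0.012 m and horizontal distance between shaker and mat_left below 0.015 m and height (world z) of shaker between 0.002 and 0.012 m)) and horizontal distance between tin and mat_mid below 0.015 m and height (world z) of tin between 0.002 and 0.012 m and horizontal distance between tub and tin below 0.012 m and height (world z) of tub between 0.073 and 0.084 m and angle between each of bottle, tin, tub, shaker's own z axis and vertical below 0.12 rad and linear speed of each of bottle, tin, tub, shaker below 0.02 m/s and angular speed of each of bottle, tin, tub, shaker below 0.2 rad/s and distance of each of dough_ring, timer from where it was at the start of the episode below 0.02 m); the robot touches nothing.
It fails at once if the squeeze bottle, tin, tub or shaker is tipped over (more than 0.7 rad) (angle between any of bottle, tin, tub, shaker's own z axis and vertical above 0.7 rad).
It fails at once if the dough ring or the timer is moved by more than 20 mm (distance of any of dough_ring, timer from where it was at the start of the episode above 0.02 m).
It also fails if it takes over 112 s, if anything falls off the work surface, if the arm or the gripper's body presses on something with over 40 N, if the wrist force passes 120 N, or if a joint passes its speed limit or range.

## Working session

There is one attempt and no reset: what is moved stays moved. The work goes in short steps, Python scripts to look and compute and a shell command to move; the robot and the scene stay as the last step left them, time stands still between calls to the robot, and variables do not carry over. Pictures are saved under pics/ and viewed, at most 14 in all, crops included, and the job is handed in when it is done.

```bash
mkdir -p pics; python3 - <<'E'
from bench import ctrl
import cv2,numpy as np
for n in("scene","side"):
    cv2.imwrite(f"pics/{n}0.png",ctrl.read_camera(n)[:,:,::-1])
    m=ctrl.camera_model(n);R=cv2.Rodrigues(np.array(m["rvec"]))[0];print(n,-R.T@np.array(m["tvec"]).ravel(),R[2],m["K"])
s=ctrl.sense();print(s["ee_pos"],s["ee_rot"],s["grip_width"],s["time"])
E
```

```text
scene [0.24867426 0.61998438 0.61137017] [ 0.38834796 -0.67667156 -0.62554093] [[494.83589558   0.         314.03256574]
 [  0.         494.83589558 239.72348732]
 [  0.           0.           1.        ]]
side [ 0.16415461 -1.04437152  0.58349833] [ 0.33644634  0.83234326 -0.44046403] [[567.39464397   0.         326.50855314]
 [  0.         567.39464397 241.40478673]
 [  0.           0.           1.        ]]
[ 0.22400453 -0.55632577  0.22161788] [ 9.81740256e-01  1.90224309e-01 -1.25114286e-04 -8.75756677e-04] 0.08761042414343843 0.1
```

View pics/scene0.png

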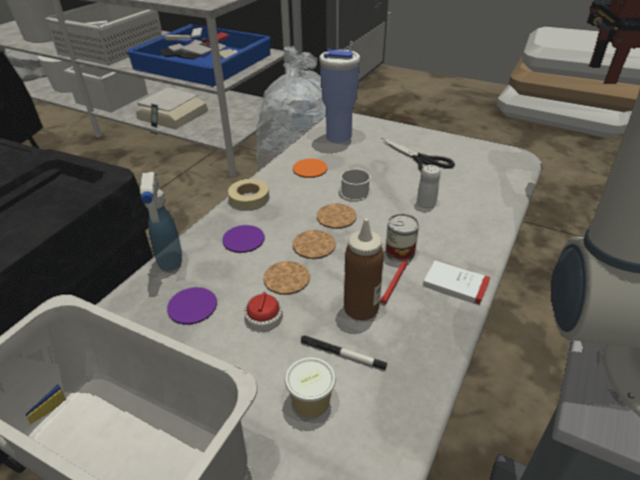

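View pics/side0.png

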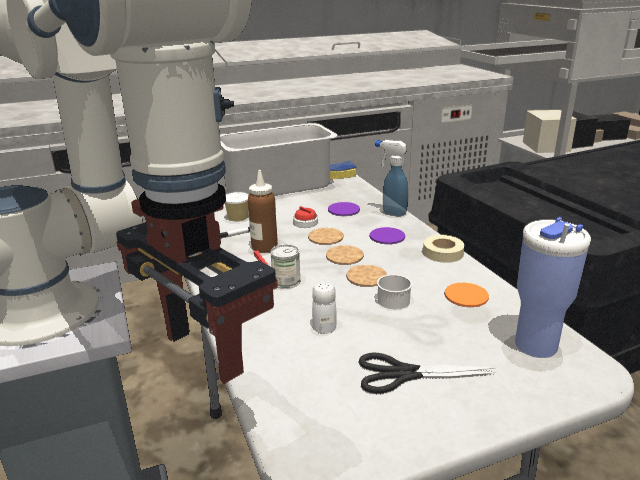

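The scene view shows the cork mats at (337,215), (314,243) and (287,277). The ring is at (356,185), at the -y end, and the timer is at (263,310). The bottle's tip is at (366,222), the tin's top at (403,222), the tub's lid at (310,378) and the shaker's cap at (430,170). The side view agrees, so the bottle goes on the right mat and the shaker on the left mat.

```bash
cat > h.py <<'E'
from bench import ctrl
import cv2,numpy as np
from scipy.spatial.transform import Rotation as Ro
def ray(m,p):
    R=cv2.Rodrigues(np.array(m["rvec"],float))[0];t=np.array(m["tvec"],float).ravel()
    u=cv2.undistortPoints(np.array([[p]],float),np.array(m["K"]),None).ravel()
    return -R.T@t,R.T@np.r_[u,1]
def plane(m,p,z):
    c,d=ray(m,p);return c+d*(z-c[2])/d[2]
def tri(m1,p1,m2,p2):
    (a,d),(b,e)=ray(m1,p1),ray(m2,p2)
    s=np.linalg.lstsq(np.c_[d,-e],b-a,rcond=None)[0]
    return (a+d*s[0]+b+e*s[1])/2
def go(x,y,z=None):
    "tool-frame shift to world target"
    s=ctrl.sense();p=np.array(s["ee_pos"]);R=Ro.from_quat(s["ee_rot"])
    t=np.array([x,y,p[2] if z is None else z]);return R.inv().apply(t-p).round(4)
E
python3 - <<'E'
from h import *
A=ctrl.camera_model("scene");B=ctrl.camera_model("side")
np.set_printoptions(precision=4,suppress=True)
P=dict(tin=((403,222),(285,253),.072),tub=((310,378),(236,197),.056),bottle=((366,222),(260,172),.186),shaker=((430,170),(324,286),.086),ring=((356,179),(394,283),.04),timer=((263,303),(306,212),.04))
for k,(p,q,z) in P.items():print(k,plane(A,p,z),plane(B,q,z),tri(A,p,B,q))
for n,m in(("scene",A),("side",B)):
    im=cv2.imread(f"pics/{n}0.png");h=cv2.cvtColor(im,cv2.COLOR_BGR2HSV)
    k=cv2.inRange(h,(5,70,100),(18,190,255));k=cv2.morphologyEx(k,cv2.MORPH_CLOSE,np.ones((5,5)))
    for c in cv2.findContours(k,0,1)[0]:
        if cv2.contourArea(c)>250 and len(c)>5:
            pts=np.array([plane(m,p,.006)[:2] for p in cv2.convexHull(c)[:,0].astype(float)])
            cc,r=cv2.minEnclosingCircle(pts.astype(np.float32));print(n,cv2.fitEllipse(c)[0],cc,r,plane(m,cv2.fitEllipse(c)[0],.006))
s=ctrl.sense();R=Ro.from_quat(s["ee_rot"]).as_matrix();print(R)
W=ctrl.camera_model("wrist");Rw=cv2.Rodrigues(W["rvec"])[0];c=-Rw.T@np.array(W["tvec"]).ravel();print(R.T@(c-s["ee_pos"]),R.T@Rw.T,W["K"])
E
```

```text
tin [ 0.4651 -0.0827  0.072 ] [ 0.4604 -0.0926  0.072 ] [ 0.4643 -0.0855  0.069 ]
tub [0.4561 0.2792 0.056 ] [0.455  0.2806 0.056 ] [0.4553 0.2797 0.0566]
bottle [0.4662 0.09   0.186 ] [0.466  0.0744 0.186 ] [0.4686 0.0849 0.1821]
shaker [ 0.4746 -0.2563  0.086 ] [ 0.4741 -0.2631  0.086 ] [ 0.4754 -0.2598  0.0839]
ring [ 0.6243 -0.2246  0.04  ] [ 0.6279 -0.2337  0.04  ] [ 0.6282 -0.2306  0.037 ]
timer [0.5977 0.1808 0.04  ] [0.5955 0.1532 0.04  ] [0.6031 0.1738 0.0308]
scene (285.3716735839844, 277.4975280761719) (0.618141770362854, 0.08554242551326752) 0.04750773683190346 [0.6179 0.0833 0.006 ]
scene (313.7262268066406, 243.40005493164062) (0.6196986436843872, -0.025520412251353264) 0.042694732546806335 [ 0.6195 -0.0246  0.006 ]
scene (336.01007080078125, 215.14382934570312) (0.6244966983795166, -0.12810489535331726) 0.04236719757318497 [ 0.6234 -0.1275  0.006 ]
scene (309.60968017578125, 167.41729736328125) (0.7689119577407837, -0.2725719213485718) 0.0459805391728878 [ 0.7675 -0.272   0.006 ]
scene (568.9755859375, 80.45808410644531) (0.2892540693283081, -1.1648623943328857) 0.2147
[... 414 characters left out ...]
499 -0.4787  0.006 ]
side (466.31048583984375, 294.42401123046875) (0.7638453245162964, -0.27527570724487305) 0.04594884812831879 [ 0.7635 -0.2772  0.006 ]
side (159.7027587890625, 370.8779296875) (0.17267227172851562, -0.20807470381259918) 0.2617599070072174 [ 0.1856 -0.2769  0.006 ]
side (347.4797058105469, 257.4063415527344) (0.6196649074554443, -0.026926886290311813) 0.14870214462280273 [ 0.6169 -0.045   0.006 ]
[[ 0.9276  0.3735 -0.0006]
 [ 0.3735 -0.9276  0.0017]
 [ 0.0001 -0.0018 -1.    ]]
[ 0.0836 -0.0003 -0.1627] [[ 0.002  -0.9528 -0.3036]
 [ 1.      0.0019  0.0006]
 [ 0.     -0.3036  0.9528]] [[409.8853   0.     324.1119]
 [  0.     409.8853 232.9419]
 [  0.       0.       1.    ]]
```

```bash
python3 -m jog '[[[0,0,-0.06,0,0,-1.19,0.0878],[0,0,-0.06,0,0,-1.19,0.0878],[0,0,-0.06,0,0,-1.19,0.0878],[0,0,-0.06,0,0,-1.19,0.0878],[0,0,-0.06,0,0,-1.19,0.0878]]]' 
python3 - <<'E'
from h import *
s=ctrl.sense();print(s["time"],s["ee_pos"],Ro.from_quat(s["ee_rot"]).as_rotvec(),go(.468,.086,.28), Ro.from_quat(s["ee_rot"]).as_matrix()[:,0])
E
```

```text
time: 0.72
ee_pos: [0.2241, -0.5565, 0.282]
ee_rot: [0.788, 0.616, 0.0, -0.001]
contact_force: [-0.0, -0.3, 0.9]
grip_width: 0.0878
grasp_force: 0.0
0.725 [ 0.22408132 -0.55648559  0.28197477] [-2.47467134e+00 -1.93355792e+00 -5.77992237e-04] [0.6824 0.0813 0.0026] [0.24185744 0.97031131 0.00097214]
```

```bash
python3 -m jog '[[[0.68,0.081,0,0,0,-0.244,0.0878],[0.68,0.081,0,0,0,-0.244,0.0878],[0.68,0.081,0,0,0,-0.244,0.0878],[0.68,0.081,0,0,0,-0.244,0.0878],[0.68,0.081,0,0,0,-0.244,0.0878]]]' 
python3 - <<'E'
from h import *
s=ctrl.sense();print(go(.468,.086,.27), Ro.from_quat(s["ee_rot"]).as_matrix()[:,0])
E
```

```text
time: 1.35
ee_pos: [0.3371, -0.2632, 0.2822]
ee_rot: [0.71, 0.705, 0.0, -0.0]
contact_force: [0.5, 0.3, -0.8]
grip_width: 0.0878
grasp_force: 0.0
[0.3501 0.1285 0.0123] [6.95187019e-03 9.99975766e-01 3.72668523e-04]
```

```bash
python3 -m jog '[[[0.35,0.1285,0.005,0,0,0,0.0878],[0.35,0.1285,0.005,0,0,0,0.0878],[0.35,0.1285,0.005,0,0,0,0.0878],[0.35,0.1285,0.005,0,0,0,0.0878],[0.35,0.1285,0.005,0,0,0,0.0878]]]' 
python3 - <<'E'
from h import *
print(go(.468,.086,.27))
E
```

```text
time: 1.98
ee_pos: [0.4466, 0.0296, 0.2782]
ee_rot: [0.709, 0.705, -0.0, 0.0]
contact_force: [1.0, -0.8, 0.1]
grip_width: 0.0879
grasp_force: 0.0
[0.0565 0.021  0.0082]
```

```bash
python3 -m jog '[[[0.0565,0.021,0,0,0,0,0.0878],[0.0565,0.021,0,0,0,0,0.0878],[0.0565,0.021,0,0,0,0,0.0878]]]' 
python3 - <<'E'
from h import *
W=ctrl.camera_model("wrist");cv2.imwrite("pics/w1.png",ctrl.read_camera("wrist")[:,:,::-1])
for z in(.186,.154,.006):print(z,[plane(W,p,z).round(3) for p in((320,240),(420,240),(320,140))])
print(ctrl.sense()["ee_pos"])
E
```

```text
time: 2.35
ee_pos: [0.4676, 0.0838, 0.278]
ee_rot: [0.709, 0.705, -0.001, -0.0]
contact_force: [-0.1, -0.0, 0.4]
grip_width: 0.0878
grasp_force: 0.0
0.186 [array([0.465, 0.082, 0.186]), array([0.53 , 0.082, 0.186]), array([0.465, 0.146, 0.186])]
0.154 [array([0.464, 0.071, 0.154]), array([0.538, 0.071, 0.154]), array([0.465, 0.143, 0.154])]
0.006 [array([0.462, 0.021, 0.006]), array([0.574, 0.021, 0.006]), array([0.463, 0.13 , 0.006])]
[0.46763014 0.08313325 0.27833531]
```

View pics/w1.png

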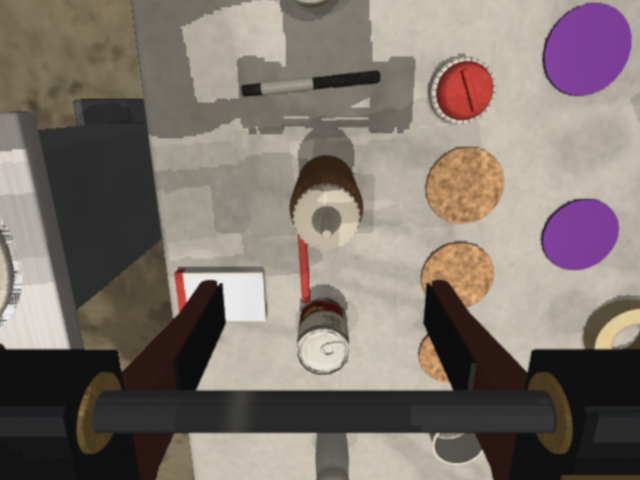

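The wrist view shows the bottle cap centred at (327,217), the tin's lid at (323,351), the left mat at (465,184), the middle mat at (457,275) and the timer at (463,90).

```bash
cat >> h.py <<'E'
def mats(im,m):
    h=cv2.cvtColor(im,cv2.COLOR_BGR2HSV);k=cv2.inRange(h,(5,70,100),(18,190,255));k=cv2.morphologyEx(k,cv2.MORPH_CLOSE,np.ones((7,7)))
    for c in cv2.findContours(k,0,1)[0]:
        if cv2.contourArea(c)>1200:
            pts=np.array([plane(m,p,.006)[:2] for p in cv2.convexHull(c)[:,0].astype(float)])
            cc,r=cv2.minEnclosingCircle(pts.astype(np.float32));e=cv2.fitEllipse(c)[0];print("mat",np.round(e,1),np.round(cc,4),round(r,4),plane(m,e,.006).round(4))
E
python3 - <<'E'
from h import *
m=ctrl.camera_model("wrist");im=cv2.imread("pics/w1.png");mats(im,m)
for n,p,z in(("cap",(327,217),.154),("cap",(326,217),.15),("tip",(326,234),.186),("tin",(323,351),.072),("timer",(463,90),.04)):print(n,plane(m,p,z).round(4))
h=cv2.cvtColor(im,cv2.COLOR_BGR2HSV);print(h[225,300:355:6].tolist())
print(Ro.from_quat(ctrl.sense()["ee_rot"]).as_matrix().round(4))
E
```

```text
mat [459.1 272.2] [ 0.6204 -0.0246] 0.0426 [ 0.6218 -0.0197  0.006 ]
mat [464.5 184.9] [0.6181 0.0808] 0.0422 [0.618  0.0818 0.006 ]
cap [0.4695 0.0878 0.154 ]
cap [0.4688 0.0867 0.15  ]
tip [0.4686 0.0852 0.186 ]
tin [ 0.4653 -0.0794  0.072 ]
timer [0.5961 0.1773 0.04  ]
[[20, 42, 187], [20, 43, 190], [18, 42, 158], [21, 42, 114], [19, 43, 102], [19, 43, 100], [20, 42, 110], [20, 42, 217], [20, 42, 217], [21, 42, 213]]
[[ 7.2e-03  1.0e+00 -3.0e-04]
 [ 1.0e+00 -7.2e-03 -4.0e-04]
 [-4.0e-04 -3.0e-04 -1.0e+00]]
```

```bash
python3 -m jog '[[[0.003,0.0013,0.03,0,0,0,0.0878],[0.003,0.0013,0.08,0,0,0,0.0878],[0.003,0.0013,0.125,0,0,0,0.0878],[0.003,0.0013,0.152,0,0,0,0.0878],[0.003,0.0013,0.152,0,0,0,0.0878]]]'
python3 -m jog '[[[0,0,0,0,0,0,0.05],[0,0,0,0,0,0,0.035],[0,0,0,0,0,0,0.035],[0,0,0,0,0,0,0.035]]]' 25
python3 -m jog '[[[0,0,0,0,0,0,0.035],[0,0,0,0,0,0,0.035],[0,0,-0.01,0,0,0,0.035],[0,0,-0.04,0,0,0,0.035]]]' 25
```

```text
time: 3.02
ee_pos: [0.4677, 0.0852, 0.1244]
ee_rot: [0.71, 0.704, -0.002, -0.001]
contact_force: [0.3, -1.1, 0.3]
grip_width: 0.0879
grasp_force: 0.0
time: 3.52
ee_pos: [0.4696, 0.0869, 0.1276]
ee_rot: [0.709, 0.705, 0.001, 0.001]
contact_force: [-1.2, -0.3, 4.2]
grip_width: 0.0593
grasp_force: 25.0
time: 4.03
ee_pos: [0.4678, 0.0868, 0.1646]
ee_rot: [0.709, 0.705, -0.002, -0.002]
contact_force: [0.6, 0.2, -2.5]
grip_width: 0.0592
grasp_force: 25.0
```

```bash
python3 -m jog '[[[0,0,-0.04,0,0,0,0.035],[-0.03,0.022,-0.05,0,0,0,0.035],[-0.07,0.05,-0.05,0,0,0,0.035],[-0.12,0.087,-0.05,0,0,0,0.035],[-0.16,0.116,-0.05,0,0,0,0.035]]]'
python3 -m jog '[[[-0.035,0.025,0,0,0,0,0.035],[-0.05,0.036,0,0,0,0,0.035],[-0.055,0.04,0,0,0,0,0.035],[-0.055,0.04,0,0,0,0,0.035],[-0.055,0.04,0,0,0,0,0.035]]]'
python3 - <<'E'
from h import *
m=ctrl.camera_model("wrist");print(go(.6225,-.129));im=ctrl.read_camera("wrist")[:,:,::-1];cv2.imwrite("pics/w2.png",im);mats(im,m)
E
```

```text
time: 4.65
ee_pos: [0.5848, -0.0757, 0.2157]
ee_rot: [0.71, 0.705, -0.0, -0.001]
contact_force: [1.0, 0.7, -2.2]
grip_width: 0.0594
grasp_force: 25.0
time: 5.28
ee_pos: [0.6235, -0.1282, 0.2167]
ee_rot: [0.709, 0.705, 0.0, -0.0]
contact_force: [-0.1, -0.0, -3.0]
grip_width: 0.0596
grasp_force: 25.0
[-0.0008 -0.001  -0.    ]
mat [471.1 323.1] [ 0.7695 -0.2693] 0.0433 [ 0.7739 -0.2608  0.006 ]
mat [339.6 176.2] [ 0.6312 -0.1196] 0.0394 [ 0.6375 -0.1086  0.006 ]
mat [558.2 169.3] [ 0.8367 -0.1035] 0.0275 [ 0.8366 -0.1029  0.006 ]
mat [319.4  76.7] [ 0.6198 -0.0249] 0.042 [ 0.6196 -0.0233  0.006 ]
```

View pics/w2.png

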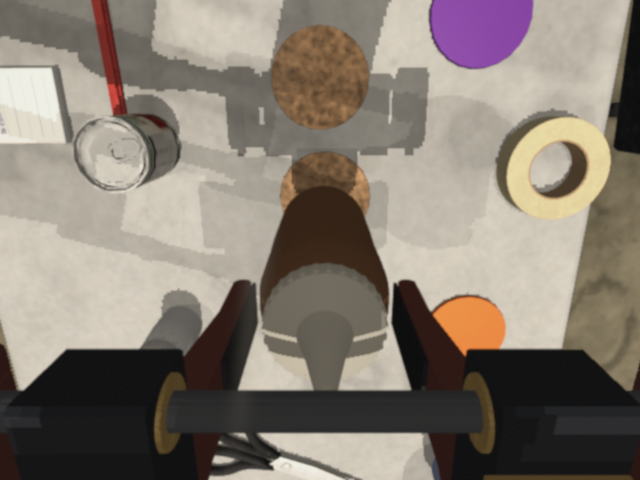

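```bash
python3 -m jog '[[[-0.001,0,0.03,0,0,0,0.035],[-0.001,0,0.055,0,0,0,0.035],[-0.001,0,0.072,0,0,0,0.035],[-0.001,0,0.08,0,0,0,0.035],[-0.001,0,0.0825,0,0,0,0.035]]]'
python3 -m jog '[[[0,0,0,0,0,0,0.035],[0,0,0.0015,0,0,0,0.035],[0,0,0.0015,0,0,0,0.035]]]'
```

```text
time: 5.95
ee_pos: [0.6238, -0.13, 0.1341]
ee_rot: [0.709, 0.705, 0.0, 0.0]
contact_force: [-0.4, -0.6, -1.4]
grip_width: 0.0591
grasp_force: 25.0
time: 6.32
ee_pos: [0.6242, -0.1304, 0.1337]
ee_rot: [0.709, 0.705, 0.001, 0.001]
contact_force: [-0.6, -0.9, 1.2]
grip_width: 0.0593
grasp_force: 25.0
```

```bash
python3 -m jog '[[[0,0,0,0,0,0,0.07],[0,0,0,0,0,0,0.0878],[0,0,0,0,0,0,0.0878],[0,0,-0.05,0,0,0,0.0878],[0,0,-0.1,0,0,0,0.0878]]]'
python3 -m jog '[[[0,0,-0.06,0,0,0,0.0878],[-0.02,-0.05,-0.06,0,0,0,0.0878],[-0.02,-0.1,-0.06,0,0,0,0.0878],[-0.02,-0.145,-0.06,0,0,0,0.0878],[-0.02,-0.145,-0.06,0,0,0,0.0878]]]'
python3 - <<'E'
from h import *
m=ctrl.camera_model("wrist");print(ctrl.sense()["ee_pos"]);im=ctrl.read_camera("wrist")[:,:,::-1];cv2.imwrite("pics/w3.png",im);mats(im,m)
for z in(.186,.086,.072):print(z,[plane(m,p,z).round(3) for p in((320,240),(420,240),(320,140))])
E
```

```text
time: 6.95
ee_pos: [0.6233, -0.13, 0.2327]
ee_rot: [0.709, 0.705, -0.001, -0.001]
contact_force: [1.1, -0.1, -0.2]
grip_width: 0.0876
grasp_force: 0.0
time: 7.58
ee_pos: [0.4768, -0.1493, 0.2937]
ee_rot: [0.71, 0.704, 0.0, 0.001]
contact_force: [0.7, 0.6, 0.5]
grip_width: 0.0878
grasp_force: 0.0
[ 0.47677737 -0.14925555  0.29369217]
mat [566.9 280.3] [ 0.7675 -0.2713] 0.0438 [ 0.7676 -0.2705  0.006 ]
mat [463.3  57.9] [ 0.6194 -0.0245] 0.042 [ 0.6192 -0.0233  0.006 ]
0.186 [array([ 0.474, -0.157,  0.186]), array([ 0.543, -0.157,  0.186]), array([ 0.474, -0.088,  0.186])]
0.086 [array([ 0.473, -0.19 ,  0.086]), array([ 0.568, -0.191,  0.086]), array([ 0.474, -0.097,  0.086])]
0.072 [array([ 0.473, -0.195,  0.072]), array([ 0.572, -0.196,  0.072]), array([ 0.474, -0.098,  0.072])]
```

View pics/w3.png

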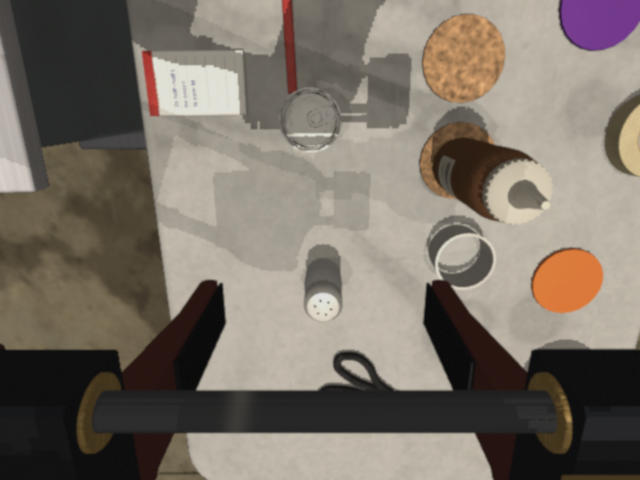

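The bottle stands on the right mat, its cap at (518,189). The tin's lid is at (311,118), the shaker's cap at (323,305) and the ring's top at (464,261).

```bash
python3 - <<'E'
from h import *
m=ctrl.camera_model("wrist")
for n,p,z in(("cap",(518,190),.160),("tip",(545,205),.192),("tin",(311,118),.072),("shaker",(323,305),.086),("ring",(464,261),.04),("matR-top edge",(454,123),.006),("matR left",(420,162),.006)):print(n,plane(m,p,z).round(4))
print(go(.465,-.083))
E
```

```text
cap [ 0.6206 -0.1274  0.16  ]
tip [ 0.6245 -0.1309  0.192 ]
tin [ 0.4669 -0.0788  0.072 ]
shaker [ 0.4766 -0.2592  0.086 ]
ring [ 0.6304 -0.231   0.04  ]
matR-top edge [ 0.6168 -0.0871  0.006 ]
matR left [ 0.5834 -0.1281  0.006 ]
[ 0.0662 -0.0136 -0.0001]
```

```bash
python3 -m jog '[[[0.04,-0.0065,0.02,0,0,0,0.0878],[0.069,-0.0108,0.07,0,0,0,0.0878],[0.069,-0.0108,0.13,0,0,0,0.0878],[0.069,-0.0108,0.16,0,0,0,0.0878],[0.069,-0.0108,0.16,0,0,0,0.0878]]]'
python3 - <<'E'
from h import *
m=ctrl.camera_model("wrist");print(ctrl.sense()["ee_pos"]);im=ctrl.read_camera("wrist")[:,:,::-1];cv2.imwrite("pics/w4.png",im)
for p in((320,240),(420,240),(320,140)):print(plane(m,p,.072).round(4))
E
```

```text
time: 8.25
ee_pos: [0.4676, -0.0795, 0.1294]
ee_rot: [0.709, 0.705, -0.001, -0.003]
contact_force: [0.0, 0.2, 0.5]
grip_width: 0.088
grasp_force: 0.0
[ 0.46757286 -0.07947113  0.12940333]
[ 0.4647 -0.0696  0.072 ]
[ 0.5213 -0.0697  0.072 ]
[ 0.4651 -0.0142  0.072 ]
```

View pics/w4.png

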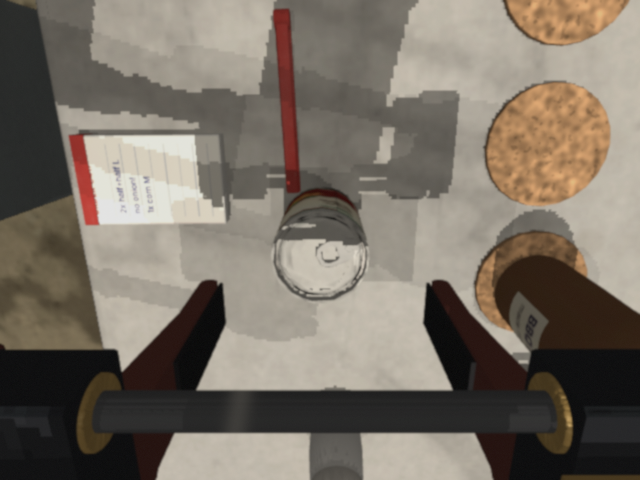

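The lid fills a circle at (321,253), so the tin is at about (0.4655, -0.0775).

```bash
python3 -m jog '[[[0.002,-0.002,0.04,0,0,0,0.0878],[0.002,-0.002,0.08,0,0,0,0.0878],[0.002,-0.002,0.108,0,0,0,0.0878],[0.002,-0.002,0.108,0,0,0,0.07],[0.002,-0.002,0.108,0,0,0,0.05]]]' 20
python3 -m jog '[[[0,0,0,0,0,0,0.04],[0,0,0,0,0,0,0.04],[0,0,0,0,0,0,0.04],[0,0,-0.01,0,0,0,0.04],[0,0,-0.05,0,0,0,0.04]]]' 20
python3 -c "from h import *;print(go(.620,-.0245,.11))"
```

```text
time: 8.93
ee_pos: [0.468, -0.0785, 0.0272]
ee_rot: [0.709, 0.705, 0.001, 0.002]
contact_force: [0.4, 0.4, 0.8]
grip_width: 0.0711
grasp_force: 0.0
time: 9.55
ee_pos: [0.4646, -0.0777, 0.0727]
ee_rot: [0.709, 0.705, -0.001, -0.002]
contact_force: [-0.0, 0.1, -1.5]
grip_width: 0.0572
grasp_force: 20.0
[ 0.0542  0.1549 -0.038 ]
```

```bash
python3 -m jog '[[[0.01,0.02,-0.03,0,0,0,0.04],[0.03,0.06,-0.038,0,0,0,0.04],[0.045,0.11,-0.038,0,0,0,0.04],[0.0535,0.145,-0.038,0,0,0,0.04],[0.0535,0.155,-0.038,0,0,0,0.04]]]'
python3 -m jog '[[[0,0,0,0,0,0,0.04],[0,0,0,0,0,0,0.04]]]'
python3 - <<'E'
from h import *
m=ctrl.camera_model("wrist");print(go(.620,-.0245,.1));im=ctrl.read_camera("wrist")[:,:,::-1];cv2.imwrite("pics/w5.png",im);mats(im,m)
E
```

```text
time: 10.18
ee_pos: [0.6228, -0.0249, 0.1119]
ee_rot: [0.709, 0.705, -0.0, -0.0]
contact_force: [-0.3, -0.2, -2.0]
grip_width: 0.057
grasp_force: 20.0
time: 10.42
ee_pos: [0.6208, -0.0261, 0.1127]
ee_rot: [0.71, 0.705, -0.0, -0.0]
contact_force: [-0.6, -0.8, -2.8]
grip_width: 0.0573
grasp_force: 20.0
[ 0.0016 -0.0008  0.0127]
mat [323.1 217.3] [ 0.62   -0.0242] 0.0417 [ 0.6199 -0.0166  0.006 ]
mat [318.9  62.4] [0.6178 0.0812] 0.0423 [0.6179 0.0812 0.006 ]
```

```bash
python3 -m jog '[[[0.0015,-0.001,0.03,0,0,0,0.04],[0.0015,-0.001,0.06,0,0,0,0.04],[0.0015,-0.001,0.075,0,0,0,0.04],[0.0015,-0.001,0.081,0,0,0,0.04],[0.0015,-0.001,0.082,0,0,0,0.04]]]'
python3 -m jog '[[[0,0,0,0,0,0,0.04],[0,0,0.001,0,0,0,0.04]]]'
```

```text
time: 11.1
ee_pos: [0.6205, -0.0243, 0.0325]
ee_rot: [0.709, 0.705, 0.0, 0.0]
contact_force: [-5.9, 0.5, 7.4]
grip_width: 0.0574
grasp_force: 20.0
time: 11.35
ee_pos: [0.6207, -0.0243, 0.0325]
ee_rot: [0.709, 0.705, 0.0, 0.001]
contact_force: [-9.3, -0.2, 14.1]
grip_width: 0.0572
grasp_force: 20.0
```

```bash
python3 -m jog '[[[0,0,0,0,0,0,0.07],[0,0,0,0,0,0,0.0878],[0,0,-0.04,0,0,0,0.0878],[0,0,-0.1,0,0,0,0.0878],[0,0,-0.15,0,0,0,0.0878]]]'
python3 -m jog '[[[0,-0.05,-0.02,0,0,0,0.0878],[0,-0.1,-0.02,0,0,0,0.0878],[-0.06,-0.143,-0.02,0,0,0,0.0878],[-0.12,-0.143,-0.02,0,0,0,0.0878],[-0.18,-0.143,0,0,0,0,0.0878]]]'
python3 -m jog '[[[-0.05,-0.001,0.04,0,0,0,0.0878],[-0.052,-0.001,0.05,0,0,0,0.0878],[-0.052,-0.001,0.05,0,0,0,0.0878]]]'
python3 - <<'E'
from h import *
m=ctrl.camera_model("wrist");print(ctrl.sense()["ee_pos"]);im=ctrl.read_camera("wrist")[:,:,::-1];cv2.imwrite("pics/w6.png",im)
for p in((320,240),(420,240),(320,140)):print(plane(m,p,.086).round(4))
E
```

```text
time: 11.98
ee_pos: [0.621, -0.0242, 0.1817]
ee_rot: [0.709, 0.705, 0.001, 0.001]
contact_force: [1.1, -0.5, 0.7]
grip_width: 0.0876
grasp_force: 0.0
time: 12.6
ee_pos: [0.4769, -0.1981, 0.1838]
ee_rot: [0.709, 0.705, 0.001, 0.003]
contact_force: [0.1, 0.9, 0.2]
grip_width: 0.0879
grasp_force: 0.0
time: 12.98
ee_pos: [0.4749, -0.2476, 0.1307]
ee_rot: [0.71, 0.705, 0.0, -0.001]
contact_force: [-0.6, 0.8, 0.3]
grip_width: 0.0877
grasp_force: 0.0
[ 0.47494648 -0.24757767  0.13071581]
[ 0.4725 -0.2335  0.086 ]
[ 0.5259 -0.2337  0.086 ]
[ 0.473  -0.1812  0.086 ]
```

View pics/w6.png

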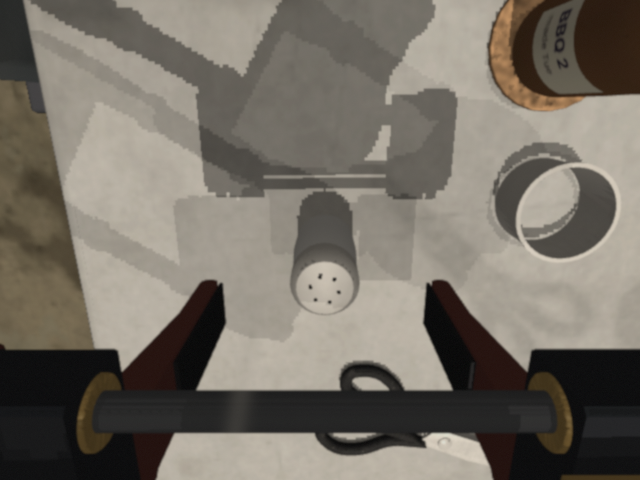

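The shaker's cap is at (325,286), so the shaker is at about (0.475, -0.258).

```bash
python3 -m jog '[[[-0.0105,0.0003,0.02,0,0,0,0.0878],[-0.0105,0.0003,0.06,0,0,0,0.0878],[-0.0105,0.0003,0.1,0,0,0,0.0878],[-0.0105,0.0003,0.102,0,0,0,0.07],[-0.0105,0.0003,0.102,0,0,0,0.05]]]' 15
python3 -m jog '[[[0,0,0,0,0,0,0.03],[0,0,0,0,0,0,0.03],[0,0,0,0,0,0,0.03],[0,0,0,0,0,0,0.03],[0,0,-0.02,0,0,0,0.03]]]' 15
python3 -c "from h import *;print(go(.618,.0805))"
```

```text
time: 13.65
ee_pos: [0.4762, -0.2587, 0.0309]
ee_rot: [0.709, 0.705, 0.0, 0.001]
contact_force: [0.2, -0.7, -0.1]
grip_width: 0.0717
grasp_force: 0.0
time: 14.28
ee_pos: [0.4743, -0.2579, 0.0482]
ee_rot: [0.709, 0.705, -0.0, -0.002]
contact_force: [0.4, -0.0, -1.3]
grip_width: 0.0427
grasp_force: 15.0
[3.393e-01 1.415e-01 3.000e-04]
```

```bash
python3 -m jog '[[[0.01,0,-0.05,0,0,0,0.03],[0.04,0,-0.09,0,0,0,0.03],[0.09,0,-0.1,0,0,0,0.03],[0.145,0,-0.1,0,0,0,0.03],[0.2,0,-0.1,0,0,0,0.03]]]'
python3 -m jog '[[[0.055,0.02,0,0,0,0,0.03],[0.095,0.05,0,0,0,0,0.03],[0.125,0.09,0,0,0,0,0.03],[0.138,0.125,0,0,0,0,0.03],[0.139,0.1405,0,0,0,0,0.03]]]'
python3 -m jog '[[[0,0,0,0,0,0,0.03],[0,0,0,0,0,0,0.03]]]'
python3 - <<'E'
from h import *
m=ctrl.camera_model("wrist");print(go(.618,.0805));im=ctrl.read_camera("wrist")[:,:,::-1];cv2.imwrite("pics/w7.png",im);mats(im,m)
E
```

```text
time: 14.9
ee_pos: [0.4767, -0.0571, 0.1509]
ee_rot: [0.71, 0.705, 0.001, 0.001]
contact_force: [1.2, 0.2, -1.3]
grip_width: 0.0426
grasp_force: 15.0
time: 15.52
ee_pos: [0.6193, 0.0809, 0.1497]
ee_rot: [0.709, 0.705, -0.0, -0.0]
contact_force: [-1.1, -0.5, -0.9]
grip_width: 0.043
grasp_force: 15.0
time: 15.78
ee_pos: [0.6177, 0.0793, 0.15]
ee_rot: [0.709, 0.705, -0.0, -0.0]
contact_force: [-0.1, -0.1, -1.3]
grip_width: 0.0429
grasp_force: 15.0
[ 0.0012  0.0003 -0.    ]
mat [328.  210.1] [0.6183 0.0815] 0.042 [0.6204 0.0841 0.006 ]
```

```bash
python3 -m jog '[[[0.001,0,0.05,0,0,0,0.03],[0.001,0,0.09,0,0,0,0.03],[0.001,0,0.107,0,0,0,0.03],[0.001,0,0.112,0,0,0,0.03],[0.001,0,0.113,0,0,0,0.03]]]'
python3 -m jog '[[[0,0,0,0,0,0,0.03],[0,0,0.001,0,0,0,0.03]]]'
```

```text
time: 16.45
ee_pos: [0.619, 0.0805, 0.0384]
ee_rot: [0.709, 0.705, 0.001, 0.001]
contact_force: [-0.1, -0.8, -1.2]
grip_width: 0.0431
grasp_force: 15.0
time: 16.7
ee_pos: [0.619, 0.0805, 0.037]
ee_rot: [0.709, 0.705, 0.001, 0.001]
contact_force: [-0.4, 0.4, -1.0]
grip_width: 0.0426
grasp_force: 15.0
```

```bash
python3 -m jog '[[[0,0,0.001,0,0,0,0.03],[0,0,0.001,0,0,0,0.03]]]' | grep -E "pos|contact"; python3 -m jog '[[[0,0,0.001,0,0,0,0.03],[0,0,0.001,0,0,0,0.03]]]'| grep -E "pos|contact"
```

```text
ee_pos: [0.6189, 0.0806, 0.0366]
contact_force: [-1.2, 0.4, 6.1]
ee_pos: [0.6189, 0.0806, 0.0366]
contact_force: [-3.7, -0.9, 9.2]
```

```bash
python3 -m jog '[[[0,0,0,0,0,0,0.06],[0,0,0,0,0,0,0.0878],[0,0,0,0,0,0,0.0878],[0,0,-0.05,0,0,0,0.0878],[0,0,-0.1,0,0,0,0.0878]]]'
python3 -m jog '[[[0,0,-0.03,0,0,0,0.0878],[0.04,-0.04,-0.03,0,0,0,0.0878],[0.09,-0.08,-0.03,0,0,0,0.0878],[0.13,-0.12,-0.03,0,0,0,0.0878],[0.17,-0.161,-0.03,0,0,0,0.0878]]]'
python3 -m jog '[[[0,-0.002,0,0,0,0,0.0878],[0,-0.002,0,0,0,0,0.0878]]]'
python3 - <<'E'
from h import *
m=ctrl.camera_model("wrist");print(ctrl.sense()["ee_pos"]);im=ctrl.read_camera("wrist")[:,:,::-1];cv2.imwrite("pics/w8.png",im);mats(im,m)
for p in((320,240),(420,240),(320,140)):print(plane(m,p,.056).round(4))
E
```

```text
time: 17.82
ee_pos: [0.6175, 0.0804, 0.1336]
ee_rot: [0.709, 0.705, -0.001, -0.001]
contact_force: [0.8, -1.0, 0.3]
grip_width: 0.087
grasp_force: 0.0
time: 18.45
ee_pos: [0.4568, 0.2527, 0.1634]
ee_rot: [0.709, 0.705, 0.0, -0.0]
contact_force: [-1.0, 0.7, -0.4]
grip_width: 0.0878
grasp_force: 0.0
time: 18.7
ee_pos: [0.4565, 0.2513, 0.1636]
ee_rot: [0.709, 0.705, 0.0, 0.0]
contact_force: [1.0, 0.3, 0.9]
grip_width: 0.088
grasp_force: 0.0
[0.45648942 0.25130021 0.1635599 ]
[0.4535 0.2441 0.056 ]
[0.523  0.2438 0.056 ]
[0.4539 0.3122 0.056 ]
```

View pics/w8.png

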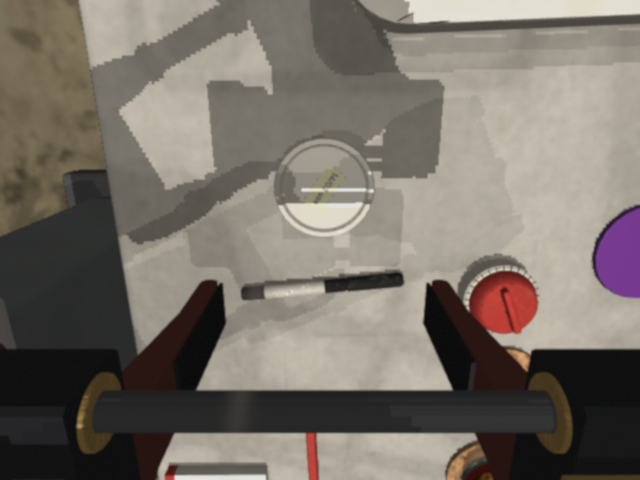

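The tub's lid is centred at (324,187) with a radius of about 49 px. A marker lies nearer the robot's hand and the bin's edge runs along the top. I'll check the bin clearance.

```bash
python3 - <<'E'
from h import *
m=ctrl.camera_model("wrist");A=ctrl.camera_model("scene")
print(tri(A,(254,388),m,(372,18)),[plane(m,(450,30),z).round(3) for z in(.08,.12)],plane(m,(324,187),.056))
E
```

```text
[0.47695742 0.36840185 0.13360594] [array([0.526, 0.372, 0.08 ]), array([0.515, 0.366, 0.12 ])] [0.45681555 0.28100044 0.056     ]
```

```bash
python3 -m jog '[[[0.0295,0,0.02,0,0,0,0.0878],[0.0295,0,0.06,0,0,0,0.0878],[0.0295,0,0.1,0,0,0,0.0878],[0.0295,0,0.12,0,0,0,0.0878],[0.0295,0,0.12,0,0,0,0.0878]]]'
python3 -m jog '[[[0,0,0.015,0,0,0,0.0878],[0,0,0.028,0,0,0,0.0878],[0,0,0.028,0,0,0,0.0878]]]'
```

```text
time: 19.38
ee_pos: [0.4563, 0.2798, 0.042]
ee_rot: [0.71, 0.704, -0.002, -0.0]
contact_force: [0.1, -1.1, -0.5]
grip_width: 0.0879
grasp_force: 0.0
time: 19.75
ee_pos: [0.4558, 0.2807, 0.0144]
ee_rot: [0.709, 0.705, -0.001, -0.0]
contact_force: [-0.5, -0.2, 0.4]
grip_width: 0.0877
grasp_force: 0.0
```

```bash
python3 -m jog '[[[0,0,0,0,0,0,0.07],[0,0,0,0,0,0,0.05],[0,0,0,0,0,0,0.05],[0,0,0,0,0,0,0.05],[0,0,0,0,0,0,0.05]]]' 15
python3 -m jog '[[[0,0,-0.02,0,0,0,0.05],[0,0,-0.07,0,0,0,0.05],[0,0,-0.12,0,0,0,0.05],[0,0,-0.15,0,0,0,0.05],[0,0,-0.15,0,0,0,0.05]]]'
python3 - <<'E'
from h import *
m=ctrl.camera_model("wrist");print(go(.6205,-.0245));im=ctrl.read_camera("wrist")[:,:,::-1];cv2.imwrite("pics/w9.png",im)
E
```

```text
time: 20.38
ee_pos: [0.4567, 0.2812, 0.0162]
ee_rot: [0.709, 0.705, 0.0, 0.0]
contact_force: [-1.2, 0.2, 4.0]
grip_width: 0.067
grasp_force: 15.0
time: 21.0
ee_pos: [0.4577, 0.2816, 0.1694]
ee_rot: [0.709, 0.705, 0.003, 0.001]
contact_force: [0.8, -0.5, -2.8]
grip_width: 0.0674
grasp_force: 15.0
[-0.3051  0.1648  0.    ]
```

```bash
python3 -m jog '[[[-0.03,0.016,0,0,0,0,0.05],[-0.08,0.043,0,0,0,0,0.05],[-0.13,0.07,0,0,0,0,0.05],[-0.18,0.097,0,0,0,0,0.05],[-0.23,0.124,0,0,0,0,0.05]]]'
python3 -m jog '[[[-0.04,0.022,0,0,0,0,0.05],[-0.065,0.036,0,0,0,0,0.05],[-0.0745,0.0405,0,0,0,0,0.05],[-0.0745,0.0405,0,0,0,0,0.05],[-0.0745,0.0405,0,0,0,0,0.05]]]'
python3 - <<'E'
from h import *
m=ctrl.camera_model("wrist");print(go(.6205,-.0245),ctrl.sense()["ee_pos"]);im=ctrl.read_camera("wrist")[:,:,::-1];cv2.imwrite("pics/w10.png",im)
print([plane(m,(320,q),.078).round(3) for q in (100,150,200)])
cv2.imwrite("pics/s10.png",cv2.resize(ctrl.read_camera("side")[120:320,200:460,::-1],None,fx=3,fy=3))
E
```

```text
time: 21.68
ee_pos: [0.5785, 0.0485, 0.1626]
ee_rot: [0.709, 0.705, -0.001, -0.001]
contact_force: [0.3, 0.5, -2.3]
grip_width: 0.0676
grasp_force: 15.0
time: 22.3
ee_pos: [0.6185, -0.0233, 0.1652]
ee_rot: [0.709, 0.705, -0.0, -0.0]
contact_force: [0.1, -0.5, -1.7]
grip_width: 0.0676
grasp_force: 15.0
[-0.0012  0.002  -0.    ] [ 0.61846173 -0.02330285  0.16515394]
[array([0.616, 0.062, 0.078]), array([0.616, 0.034, 0.078]), array([0.616, 0.003, 0.078])]
```

View pics/w10.png

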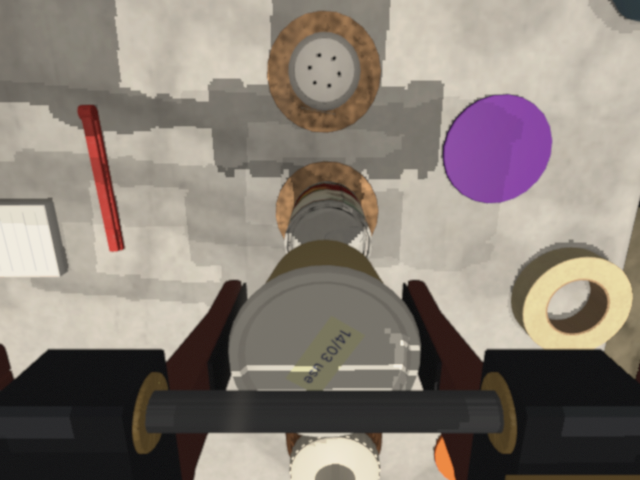

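View pics/s10.png

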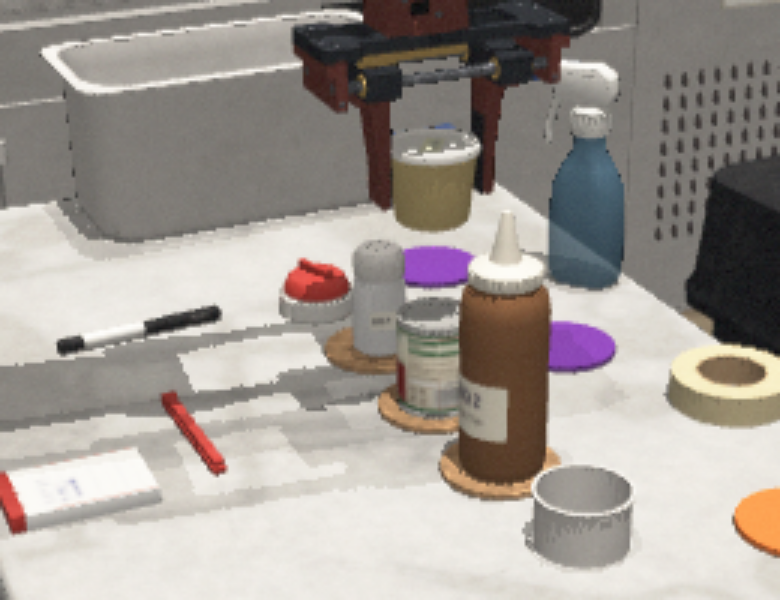

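The side view shows the bottle, tin and shaker upright on their mats and the tub level above the tin. In the wrist view the tin is centred on its mat, at column 327.

```bash
python3 -m jog '[[[-0.001,0.0015,0.02,0,0,0,0.05],[-0.001,0.0015,0.045,0,0,0,0.05],[-0.001,0.0015,0.06,0,0,0,0.05],[-0.001,0.0015,0.067,0,0,0,0.05],[-0.001,0.0015,0.069,0,0,0,0.05]]]'
python3 -m jog '[[[0,0,0,0,0,0,0.05],[0,0,0.001,0,0,0,0.05],[0,0,0.001,0,0,0,0.05]]]'|grep -E "pos|contact"
python3 -m jog '[[[0,0,0.001,0,0,0,0.05],[0,0,0.001,0,0,0,0.05]]]'|grep -E "pos|contact"
```

```text
time: 23.02
ee_pos: [0.6204, -0.0255, 0.0963]
ee_rot: [0.709, 0.705, -0.0, -0.0]
contact_force: [-0.2, 0.7, -1.4]
grip_width: 0.0674
grasp_force: 15.0
ee_pos: [0.6207, -0.0256, 0.0961]
contact_force: [0.6, -0.4, -1.4]
ee_pos: [0.6204, -0.0255, 0.0945]
contact_force: [0.0, 1.0, -1.6]
```

```bash
for i in 1; do python3 -m jog '[[[0,0,0.001,0,0,0,0.05],[0,0,0.001,0,0,0,0.05]]]'|grep -E "pos|contact"; done
python3 -m jog '[[[0,0,0.001,0,0,0,0.05],[0,0,0.001,0,0,0,0.05]]]'|grep -E "pos|contact"
```

```text
ee_pos: [0.6206, -0.0256, 0.0942]
contact_force: [-2.0, 0.2, 1.7]
ee_pos: [0.6207, -0.0256, 0.0942]
contact_force: [-3.5, 0.2, 6.1]
```

```bash
python3 -m jog '[[[0,0,0,0,0,0,0.075],[0,0,0,0,0,0,0.0878],[0,0,0,0,0,0,0.0878],[0,0,-0.03,0,0,0,0.0878],[0,0,-0.08,0,0,0,0.0878]]]'
python3 -m jog '[[[0,0,-0.06,0,0,0,0.0878],[0,-0.04,-0.08,0,0,0,0.0878],[0,-0.06,-0.08,0,0,0,0.0878],[0,-0.06,-0.08,0,0,0,0.0878],[0,-0.06,-0.08,0,0,0,0.0878]]]'
python3 - <<'E'
from h import *
cv2.imwrite("pics/w11.png",ctrl.read_camera("wrist")[:,:,::-1]);m=ctrl.camera_model("wrist");print([plane(m,(400,p),.134).round(4) for p in(200,300,400)],[plane(m,(p,300),.134).round(4) for p in(400,440)])
cv2.imwrite("pics/s11.png",cv2.resize(ctrl.read_camera("side")[120:320,200:460,::-1],None,fx=3,fy=3))
E
```

```text
time: 24.78
ee_pos: [0.6193, -0.0254, 0.1705]
ee_rot: [0.709, 0.705, -0.002, -0.002]
contact_force: [-0.0, 0.1, 0.4]
grip_width: 0.0878
grasp_force: 0.0
time: 25.4
ee_pos: [0.5608, -0.0252, 0.2518]
ee_rot: [0.709, 0.705, -0.0, -0.0]
contact_force: [0.4, 0.2, 0.1]
grip_width: 0.0874
grasp_force: 0.0
[array([ 0.6137, -0.0064,  0.134 ]), array([ 0.6177, -0.0839,  0.134 ]), array([ 0.6224, -0.1752,  0.134 ])] [array([ 0.6177, -0.0839,  0.134 ]), array([ 0.6479, -0.084 ,  0.134 ])]
```

View pics/w11.png

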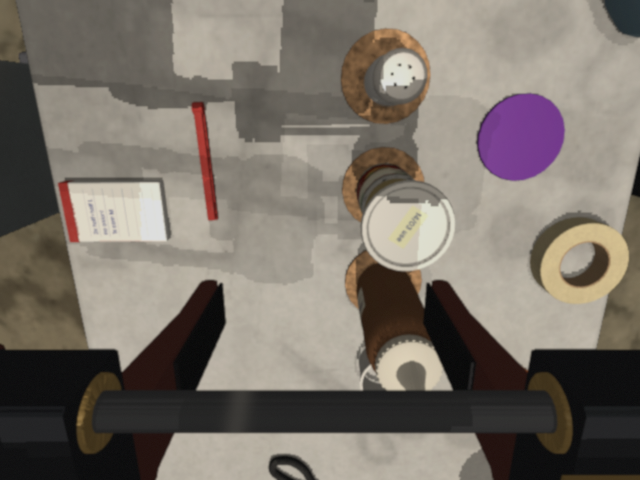

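View pics/s11.png

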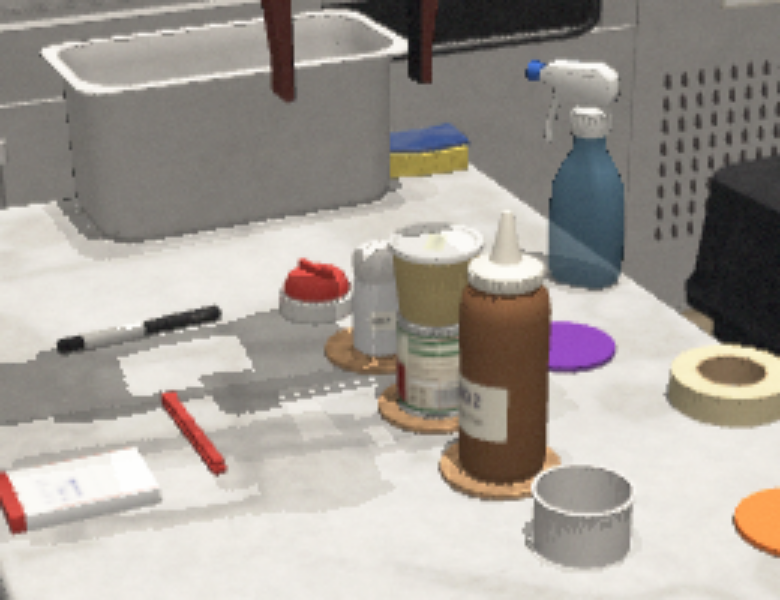

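The tub's lid is at (408,225), about (0.621, -0.026), squarely over the tin. Everything stands upright, and the ring and timer have not moved.

```bash
python3 -c "from bench import ctrl;print(ctrl.job_done())"
```

```text
the job is handed in; nothing more can be done
None
```

The job is handed in: the bottle is on the mat by the ring, the tin with the tub on top is on the middle mat, and the shaker is on the mat by the timer; all looked upright and centred in the last pictures, with the ring and timer unmoved, but no verdict came back.

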